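Hands-free call on the nook telephone

ROBOT

A 7-joint arm with a two-finger parallel gripper is mounted at the origin on the work surface. World frame = base frame: x ahead of the robot, y to its left, z up, the work surface at z = 0. Lengths are in m, angles in rad, forces in N, time in s.
With the tool pointing down it reaches from about 0.35 to 0.9 m from the base axis. Payload 7.2 kg.
Tool frame: the origin (TCP) lies between the finger pads; the fingertips stand 11 mm ahead of it and the grasp point (between the pads) lies 8 mm behind it; z points along the fingers, y is the line along which they close (so a half turn about z gives the same grasp; the last joint's range is limited). The gripper opens to 88 mm and grips with 3 to 60 N. Pads are 20 mm wide; open, the fingers measure 115 mm over their backs; the gripper's body (75 mm by 178 mm) begins 61 mm behind the grasp point.
Start: joints at [1.036, 0.411, -0.013, 1.596, 0.006, 1.134, -0.082], TCP at [0.281, -0.558, 0.234] pointing down, gripper open.
Joint ranges: [-2.95, 2.95], [-0.29, 1.99], [-1.47, 1.44], [0.14, 2.54], [-1.03, 4.17], [0.13, 1.85], [-2.86, 2.86]. Speed limits (rad/s): [2.39, 2.39, 3.01, 3.01, 3.14, 3.14, 3.14].

INTERFACE

Orientations are given as a unit quaternion [x, y, z, w].
In Python, from rig import ctrl gives the robot as it stands.
- The arm moves only by the tool move_arm, never from a script. Its argument "deltas" is a list of rows, each a list of 2 entries, a list of its own where there are three numbers: the shift along the tool's x, y, z in m, then the turn about the tool's z in degrees. In form: [[[dx, dy, dz], turn], ...]. A call has 1 to 8 rows; each row shifts and turns the commanded pose from where the row before left it, along the tool's axes as they then stand; what a row does not reach is not made up. A row lasts 1/12 s, in which the tool goes at most 41.7 mm and 7.16 degrees, less where a joint would pass 70% of its speed; a pose out of reach is approached as far as the arm can. A call with a gripper value outside its range is refused whole. "hand" is the finger opening in m, from 0 to 0.0878, set as the call begins (left out, the last holds). The fingers move at their own pace and stop on an object; "squeeze" is the grip in N (left out, the last holds). Time passes only in rows, so rows that do not move let the fingers close. It gives the time, the measured TCP pose, the force, the opening and the grip force at its end, in the units of the state.
- ctrl.state(): the state, without advancing time (a new reading comes with each control period).
- ctrl.grab_frame(name): name is "side" or "top"; returns a dict with "pixels" (480x640x3 uint8, blue, green, red), "K" (3x3 intrinsics, pixels), "origin" and "attitude" of the camera in the world. Camera axes: x right, y down, z forward; pixel columns grow to the right and rows downward; lengths in m; the calibration is good to about 2 mm. A picture is of the moment at which its call begins. There is no depth.
- ctrl.finish_job(): hands the job in; it is judged then, once.
The state is a dict: "clock": time; "qpos": joint angles; "qvel": joint speeds; "effort": joint torques, N m; "tcp_pos": TCP position; "eef_rot": TCP orientation; "contact_force": force on the tool from outside, world axes, zero at the start; "moment": the same for the moment, N m; "finger_gap": opening from 0.0 (shut) to 1.0 (fully open); "grasp_force": force on a finger pad.
Only numpy, scipy, OpenCV 4.12 (cv2) and the standard library are available. Lean on these libraries where they do the work, as an engineer would, in place of code of your own. Each camera call takes 0.05 s, during which the arm holds its last target. There are 200 camera calls.

TASK

Call the building's caretaker hands-free on the big-key desk telephone: press the wide speaker key at the front, then dial 1, 8 and 6, in that order, pushing each key down lightly with a fingertip and letting it come back up before the next, and finish clear of the telephone. Press no other key, leave the handset lying in its bay, and neither lift nor shove the telephone or anything else on the desk.

Things in the scene. Friction and masses are not known exactly. Their poses are not given: they have to be found in the camera images.
- phone: big-key desk telephone, loose on rubber feet, 1.1 kg, charcoal with ivory keys, 235 mm deep, 215 mm wide; its flat face slopes 10 degrees, rising from the user's edge to 80 mm at the back. Origin: centre of its underside; x points to its back (away from the user), y to the user's left, z up. Handset in a bay along the left, keys on the right with a blank display window behind them
- keypad (a point): middle of the twelve blank digit keys, on the face (midway between 5 and 8), 60 mm above the desk. Keys 28 mm wide (y), 22 mm along the slope; usual telephone order as the user sees it: back row 1 2 3 from left to right, then 4 5 6, 7 8 9, * 0 #; column pitch 38 mm, row pitch 32 mm. In front of them a fifth row: speaker bar left, redial key right
- handset: loose cordless handset, 204 x 47 mm, 0.16 kg, lying in the bay on the telephone's left side; its top stands about 35 mm above the face. Origin: on the bay floor under its middle
- cradle (a point): where the handset's origin belongs: middle of the bay floor, fixed to the telephone
- key_speaker_top (a point): centre of the top of the speaker key (hands-free): the widest key, a 66 mm (y) x 20 mm bar, left in the front row; moves with the key; its z is the key's outward direction, square to the sloping face, its x runs up the slope to the back
- key_speaker (a joint): travel of that key: 0 up (its top 8.5 mm proud of the face), 0.006 m fully down, registers beyond 0.002; moves square to the face; spring 1.5 N to start, 3.5 N at 0.002, 7.5 N at the bottom; comes back up when let go
- key_1_top (a point): centre of the top of the key for digit 1 (back row, left); moves with the key; its z is the key's outward direction, square to the sloping face, its x runs up the slope to the back
- key_1 (a joint): travel of that key: 0 up (its top 8.5 mm proud of the face), 0.006 m fully down, registers beyond 0.002; moves square to the face; spring 1.5 N to start, 3.5 N at 0.002, 7.5 N at the bottom; comes back up when let go
- key_8_top (a point): centre of the top of the key for digit 8 (third row from the back, middle); moves with the key; its z is the key's outward direction, square to the sloping face, its x runs up the slope to the back
- key_8 (a joint): travel of that key: 0 up (its top 8.5 mm proud of the face), 0.006 m fully down, registers beyond 0.002; moves square to the face; spring 1.5 N to start, 3.5 N at 0.002, 7.5 N at the bottom; comes back up when let go
- key_6_top (a point): centre of the top of the key for digit 6 (second row from the back, right); moves with the key; its z is the key's outward direction, square to the sloping face, its x runs up the slope to the back
- key_6 (a joint): travel of that key: 0 up (its top 8.5 mm proud of the face), 0.006 m fully down, registers beyond 0.002; moves square to the face; spring 1.5 N to start, 3.5 N at 0.002, 7.5 N at the bottom; comes back up when let go
- other_keys: the keypad's surround with the ten keys that are not part of this call (2, 3, 4, 5, 7, 9, *, 0, # and redial). Origin as the telephone's
- cup: grey ceramic cup, 76 mm across, 92 mm tall, left of the telephone near its front. Origin: centre of its underside. Loose, to be left alone
- magnifier: chrome magnifier: round 92 mm foot, thin post, 90 mm tilted lens, about 200 mm tall, left of the telephone near its back. Origin: centre of its underside. Loose, to be left alone
- notepad: spiral-bound A6 notepad, 148 x 105 x 12 mm, lying right of the telephone. Origin: centre of its underside. Loose, to be left alone
- pen: dark ballpoint pen, 138 mm long, 10 mm thick, lying on the notepad. Origin: centre of its underside. Loose, to be left alone
- organiser: white plastic desk organiser, 110 x 180 mm, 108 mm tall, open compartments above a tiny drawer, far left. Origin: centre of its underside. Loose, to be left alone
- dock: bamboo phone dock with a mobile phone standing in it, 95 x 90 mm, about 160 mm tall, far right. Origin: centre of its underside. Loose, to be left alone
- glasses_case: spectacles case, 62 x 160 x 42 mm, along the far edge of the desk. Origin: centre of its underside. Loose, to be left alone
- tape_dispenser: tape dispenser, 55 x 125 mm, 72 mm tall, along the far edge of the desk. Origin: centre of its underside. Loose, to be left alone
- plant_pot: small potted plant, 84 mm across, about 150 mm tall, along the far edge of the desk. Origin: centre of its underside. Loose, to be left alone
- organiser_drawer (a joint): organiser drawer, 0 shut, up to 0.06 m pulled out; to be left alone
There are look-alikes about, which are no part of the job. What is meant by the handset is not green or turquoise, and is the larger of those in its own colour.

How it is judged:
On the way, in this order (a step that is already met when the one before it is completed fails the run):
1. the speaker key is pressed down past 2 mm, the other keys of the call being up (value of joint key_speaker above 0.002 m and value of joint each of key_1, key_8, key_6 below 0.001 m), for 0.05 s.
2. digit 1 is pressed down past 2 mm, the other keys of the call being up (value of joint key_1 above 0.002 m and value of joint each of key_speaker, key_8, key_6 below 0.001 m), for 0.05 s.
3. digit 8 is pressed down past 2 mm, the other keys of the call being up (value of joint key_8 above 0.002 m and value of joint each of key_speaker, key_1, key_6 below 0.001 m), for 0.05 s.
4. digit 6 is pressed down past 2 mm, the other keys of the call being up (value of joint key_6 above 0.002 m and value of joint each of key_speaker, key_1, key_8 below 0.001 m), for 0.05 s.
At the end, for the whole second after the job is handed in: the four keys up again (less than 1 mm down); telephone at rest within 15 mm of where it stood; handset within 8 mm of its place in the bay; every other thing within 20 mm of where it stood (value of joint each of key_speaker, key_1, key_8, key_6 below 0.001 m and distance of phone from where it was at the start of the episode below 0.015 m and distance between handset and cradle below 0.008 m and linear speed of phone below 0.02 m/s and distance of each of cup, magnifier, notepad, pen, organiser, dock, glasses_case, tape_dispenser, plant_pot from where it was at the start of the episode below 0.02 m); the robot touches nothing.
It fails at once if a key that is not part of the call is pushed (more than 3 N) (contact force between the fingers and other_keys above 3 N).
It fails at once if the fingers push on the telephone or its keys with more than 25 N (contact force between the fingers and phone above 25 N).
It fails at once if the telephone is lifted by 8 mm, or shoved by 15 mm (height (world z) of phone above 0.008 m or distance of phone from where it was at the start of the episode above 0.015 m).
It fails at once if the handset is lifted or shifted in its bay by more than 8 mm (distance between handset and cradle above 0.008 m).
It fails at once if another thing on the desk is lifted or moved by more than 20 mm, or the organiser's drawer is pulled further out (distance of any of cup, magnifier, notepad, pen, organiser, dock, glasses_case, tape_dispenser, plant_pot from where it was at the start of the episode above 0.02 m or value of joint organiser_drawer above 0.04 m).
It also fails if it takes over 46 s, if anything falls off the work surface, if the arm or the gripper's body presses on something with over 40 N, if the wrist force passes 120 N, or if a joint passes its speed limit or range.

## Working session

There is one attempt and no reset: what is moved stays moved. The work goes in short steps, Python scripts to look and compute and a tool call to move; the robot and the scene stay as the last step left them, time stands still between calls to the robot, and variables do not carry over. Pictures are saved under pics/ and viewed, at most 10 in all, crops included, and the job is handed in when it is done.

Besides the shell and the picture viewer there is one more tool, called after "Request:" by a JSON object that holds its "api" and its "payload". move_arm: Moves the arm, as the interface text tells. Its arguments: {"type":"object","properties":{"deltas":{"type":"array","items":{"type":"array"}},"hand":{"type":"number"},"squeeze":{"type":"number"}},"required":["deltas"]}

```bash
mkdir -p pics
python3 - <<'E'
from rig import ctrl
import cv2,pickle
for n in("top","side"):
    f=ctrl.grab_frame(n); cv2.imwrite(f"pics/{n}0.png",f["pixels"]); pickle.dump(f,open(n+"0.pkl","wb")); print(n,f["K"],f["origin"],f["attitude"])
print(ctrl.state())
E
```

```text
top [[467.22299593   0.         328.92714364]
 [  0.         467.22299593 238.90260023]
 [  0.           0.           1.        ]] [ 0.36408014 -0.01365267  1.23077671] [ 0.71394695 -0.69680658  0.04097332 -0.0553311 ]
side [[493.02544556   0.         319.23363917]
 [  0.         493.02544556 241.65368978]
 [  0.           0.           1.        ]] [-0.14218983  0.66604176  1.06767513] [-0.34973278  0.85839878 -0.34863578  0.13889422]
{'clock': 0.1, 'qpos': array([ 1.03581289,  0.41183708, -0.01270861,  1.59694182,  0.00556648,
        1.13432442, -0.08219472]), 'qvel': array([-0.00090911, -0.00221919,  0.00152675, -0.00235601,  0.00021539,
       -0.00064266, -0.00051669]), 'effort': array([ 2.96997678e-03, -5.89093745e+01,  6.44055828e-01, -2.91707236e+01,
       -5.37801557e-02,  1.44323747e-02,  7.20756702e-05]), 'tcp_pos': array([ 0.28103455, -0.55775509,  0.23289007]), 'eef_rot': array([ 9.72885899e-01,  2.31284420e-01, -2.07073558e-04, -7.08198694e-04]), 'contact_force': array([-0.11882785, -0.2456961 , -0.10830753]), 'moment': array([-0.02109158,  0.0103149 , -0.01228933]), 'grasp_force': 0.0, 'finger_gap': 0.9960869938978505}
```

View pics/top0.png

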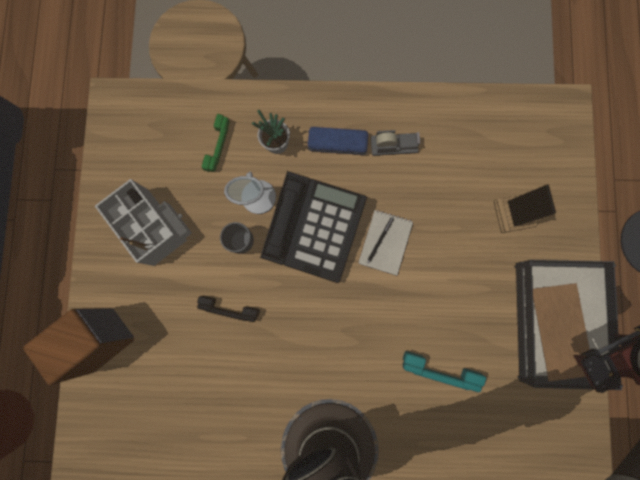

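View pics/side0.png

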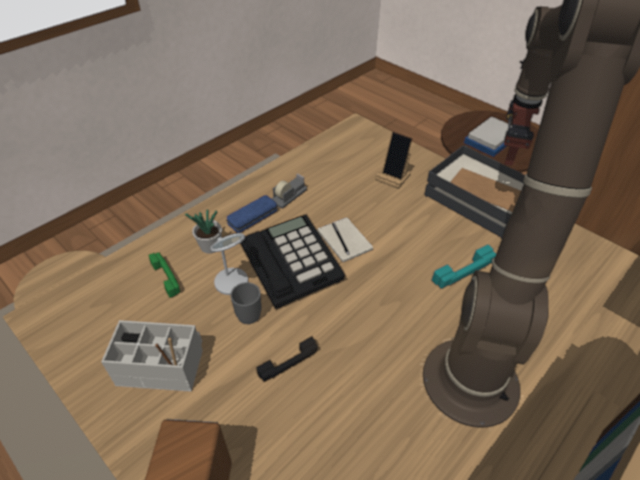

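The handset meant is the larger dark one in the phone's bay at top (285,215). The smaller black one at (228,310) and the green (216,142) and teal (445,372) ones are look-alikes. I'll measure the keys from the ivory blobs and confirm with one crop.

```bash
cat > h.py <<'E'
import numpy as np,cv2,pickle
from scipy.spatial.transform import Rotation as R
def rays(f,uv):
    d=np.c_[np.asarray(uv,float),np.ones(len(uv))]@np.linalg.inv(f["K"]).T
    return np.asarray(f["origin"]),d@R.from_quat(f["attitude"]).as_matrix().T
def hit(f,uv,n,p):   # rays onto plane through p with normal n
    o,d=rays(f,uv); return o+d*(((p-o)@n)/(d@n))[:,None]
def tri(f,a,g,b):
    o1,d1=rays(f,[a]);o2,d2=rays(g,[b]);d1,d2=d1[0],d2[0]
    s=np.linalg.lstsq(np.c_[d1,-d2],o2-o1,rcond=None)[0]
    p,q=o1+s[0]*d1,o2+s[1]*d2; return (p+q)/2,np.linalg.norm(p-q)
E
python3 - <<'E'
from h import *
out=[]
for n,(x0,x1,y0,y1) in dict(top=(262,368,170,282),side=(240,345,212,305)).items():
    f=pickle.load(open(n+"0.pkl","rb")); im=f["pixels"]
    s=6
    c=cv2.resize(im[y0:y1,x0:x1],None,fx=s,fy=s,interpolation=cv2.INTER_CUBIC)
    g=cv2.cvtColor(c,cv2.COLOR_BGR2GRAY)
    hsv=cv2.cvtColor(c,cv2.COLOR_BGR2HSV)
    m=((g>125)&(hsv[...,1]<70)).astype(np.uint8)
    k,l,st,ce=cv2.connectedComponentsWithStats(m)
    for i in range(1,k):
        if 900<st[i,4]<12000 :
            u=(ce[i]+.5)/s-.5+[x0,y0]; print(n,i,u.round(1),st[i,4]/36)
            cv2.putText(c,str(i),tuple(int(v) for v in ce[i]),0,.5,(0,0,255),1)
    out.append(cv2.resize(c,(400,400*c.shape[0]//c.shape[1])))
h=max(o.shape[0] for o in out)
cv2.imwrite("pics/crop.png",np.hstack([cv2.copyMakeBorder(o,0,h-o.shape[0],0,0,0) for o in out]))
E
```

```text
top 1 [265.4 183.6] 29.63888888888889
top 2 [265.4 201.8] 136.80555555555554
top 3 [316.3 204.8] 74.30555555555556
top 4 [330.6 209.4] 73.91666666666667
top 5 [344.9 214. ] 74.5
top 6 [312.4 216.9] 73.63888888888889
top 7 [326.7 221.5] 74.22222222222223
top 8 [341.  226.1] 73.63888888888889
top 9 [308.6 229. ] 73.44444444444444
top 10 [322.9 233.6] 72.63888888888889
top 11 [364.2 253.5] 164.58333333333334
top 12 [337.2 238.2] 72.86111111111111
top 13 [304.8 241. ] 72.30555555555556
top 14 [319.  245.6] 73.27777777777777
top 15 [333.3 250.2] 72.11111111111111
top 16 [307.5 257.6] 163.36111111111111
top 17 [328.7 264.5] 64.77777777777777
side 1 [340.8 226.9] 142.36111111111111
side 3 [304.4 230.6] 59.638888888888886
side 4 [292.6 235.1] 60.388888888888886
side 6 [309.6 238.8] 61.111111111111114
side 7 [280.4 239.7] 61.916666666666664
side 8 [297.6 243.5] 62.5
side 9 [314.8 247.2] 63.916666666666664
side 10 [285.5 248.2] 64.58333333333333
side 11 [302.8 252. ] 64.30555555555556
side 12 [320.4 255.9] 65.16666666666667
side 13 [290.7 256.9] 65.5
side 14 [308.2 260.8] 67.41666666666667
side 15 [295.9 265.8] 68.83333333333333
side 16 [326.9 266.5] 62.138888888888886
side 17 [308.4 274.1] 153.69444444444446
side 18 [242.9 278.9] 49.416666666666664
```

View pics/crop.png

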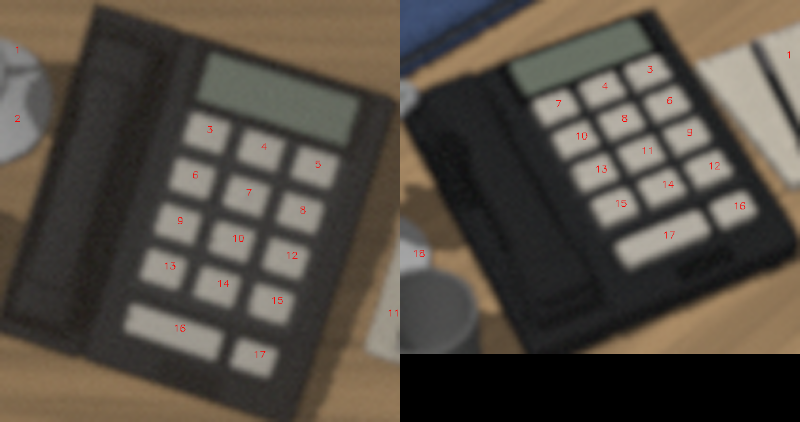

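The crop shows the phone with its 12 digit keys. In the top view, 1 is at (316.3,204.8), 8 at (322.9,233.6), 6 at (341.0,226.1), and the wide speaker bar at (307.5,257.6). The large dark handset lies in its bay on the left.

Run:
```python
from h import *
f,g=[pickle.load(open(n+"0.pkl","rb")) for n in("top","side")]
T={'1':(316.3,204.8),'2':(330.6,209.4),'3':(344.9,214),'4':(312.4,216.9),'5':(326.7,221.5),'6':(341,226.1),'7':(308.6,229),'8':(322.9,233.6),'9':(337.2,238.2),'*':(304.8,241),'0':(319,245.6),'#':(333.3,250.2),'S':(307.5,257.6),'R':(328.7,264.5)}
S={'1':(280.4,239.7),'2':(292.6,235.1),'3':(304.4,230.6),'4':(285.5,248.2),'5':(297.6,243.5),'6':(309.6,238.8),'7':(290.7,256.9),'8':(302.8,252),'9':(314.8,247.2),'*':(295.9,265.8),'0':(308.2,260.8),'#':(320.4,255.9),'S':(308.4,274.1),'R':(326.9,266.5)}
P={k:tri(f,T[k],g,S[k]) for k in T}
for k in '186S': print(k,P[k][0].round(4),P[k][1].round(4))
# ray onto the tilted key-top plane
x=P['1'][0]-P['*'][0]; yaw=np.arctan2(x[1],x[0]); 
y=P['1'][0]-P['3'][0]; yaw2=np.arctan2(-y[0],y[1]); print("yaw",np.degrees([yaw,yaw2]),"pitch len",np.linalg.norm(x)/3,np.linalg.norm(y)/2)
for i in range(2):
    a=np.radians(10);n=np.array([-np.sin(a)*np.cos(yaw),-np.sin(a)*np.sin(yaw),np.cos(a)])
    mid=hit(f,[np.mean([T['5'],T['8']],0)],np.array([0,0,1.]),np.array([0,0,.06+.0085*np.cos(a)]))[0]
    K=dict(zip(T,hit(f,list(T.values()),n,mid)))
    x=K['1']-K['*']; y=K['1']-K['3']; yaw=np.arctan2(x[1],x[0]);
print("yaw",np.degrees(yaw),np.degrees(np.arctan2(-y[0],y[1])),"pitches",np.linalg.norm(x)/3,np.linalg.norm(y)/2)
for k in '186SR': print(k,K[k].round(4))
print("magn foot",hit(f,[(257,198)],np.array([0,0,1.]),np.array([0,0,.01])),"lens",tri(f,(243,189),g,(228,243)))
from rig import ctrl
s=ctrl.state(); M=R.from_quat(s["eef_rot"]).as_matrix(); print(M.round(3),"tool y azimuth",np.degrees(np.arctan2(M[1,1],M[0,1])))
```

```text
1 [0.6075 0.0454 0.0761] 0.0018
8 [0.5362 0.0272 0.0651] 0.0014
6 [ 0.5553 -0.0181  0.0709] 0.002
S [0.476  0.0652 0.0522] 0.0009
yaw [-16.78366594 -16.948415  ] pitch len 0.031985266950253395 0.03796335664636007
yaw -16.75782728982951 -16.86274935833224 pitches 0.03198148907669815 0.03789005677629656
1 [0.6081 0.0459 0.0767]
8 [0.5368 0.0277 0.0656]
6 [ 0.556  -0.0175  0.0711]
S [0.4762 0.0654 0.0535]
R [0.46   0.0113 0.0535]
magn foot [[0.63731017 0.20876177 0.01      ]] lens (array([0.61791903, 0.20968079, 0.17775319]), np.float64(0.006065070124908377))
[[ 0.893  0.45  -0.001]
 [ 0.45  -0.893  0.001]
 [-0.    -0.001 -1.   ]] tool y azimuth -63.254590302513606
```

Triangulation and ray-to-plane agree within 1.5 mm, and the pitches come out at 32.0 and 37.9 mm against 32 and 38 given. Yaw is -16.8°. I'll turn the tool to align with the phone and close the fingers.

Request:
{"api": "move_arm", "payload": {"deltas": [[[0,0,0],5.45],[[0,0,0],5.45],[[0,0,0],5.45],[[0,0,0],5.45],[[0,0,0],5.45],[[0,0,0],5.45],[[0,0,0],5.45],[[0,0,0],5.45]], "hand": 0}}

```text
clock: 0.77
tcp_pos: [0.2811, -0.5579, 0.2332]
eef_rot: [0.989, -0.149, -0.0, -0.0]
contact_force: [0.5, 0.6, -0.1]
finger_gap: 0.434
grasp_force: 0.0
```

```bash
cat > go.py <<'E'
import sys
from h import *
from rig import ctrl
K={'1':[.6078,.0457,.0764],'8':[.5365,.0275,.0654],'6':[.5556,-.0178,.071],'S':[.4761,.0653,.0529]}
s=ctrl.state();M=R.from_quat(s["eef_rot"]).as_matrix()
print("t",s["clock"],"tcp",s["tcp_pos"].round(4),"F",s["contact_force"].round(2),"gap",round(s["finger_gap"],3),"az x",np.degrees(np.arctan2(M[1,0],M[0,0])).round(2))
for k in sys.argv[1:]: # tip flush with key centre height
    print(k,"shift in tool axes (tip to key top centre)",(M.T@(np.array(K[k])-s["tcp_pos"])-[0,0,.011]).round(4))
E
python3 go.py S 1 8 6
```

```text
t 0.7667 tcp [ 0.2811 -0.5579  0.2332] F [ 0.46  0.56 -0.12] gap 0.434 az x -17.12
S shift in tool axes (tip to key top centre) [ 0.003  -0.6529  0.1697]
1 shift in tool axes (tip to key top centre) [ 0.1346 -0.6729  0.1461]
8 shift in tool axes (tip to key top centre) [ 0.0718 -0.6345  0.1571]
6 shift in tool axes (tip to key top centre) [ 0.1034 -0.5968  0.1515]
```

Request:
{"api": "move_arm", "payload": {"deltas": [[[0,-0.02,0],0],[[0,-0.04,0],0],[[0,-0.04,0],0],[[0,-0.04,0],0],[[0,-0.04,0],0],[[0,-0.04,0],0],[[0,-0.04,0],0],[[0,-0.04,0],0]]}}

```text
clock: 1.43
tcp_pos: [0.3682, -0.2691, 0.2335]
eef_rot: [0.989, -0.147, -0.0, 0.0]
contact_force: [1.3, -0.2, 0.6]
finger_gap: 0.005
grasp_force: 0.0
```

Request:
{"api": "move_arm", "payload": {"deltas": [[[0,-0.04,0],0],[[0,-0.04,0],0],[[0,-0.04,0],0],[[0,-0.04,0],0],[[0,-0.04,0],0],[[0,-0.04,0],0],[[0,-0.03,0],0],[[0,-0.03,0],0]]}}

```text
clock: 2.1
tcp_pos: [0.4552, 0.0182, 0.2336]
eef_rot: [0.989, -0.146, -0.0, -0.0]
contact_force: [0.3, -0.0, 0.3]
finger_gap: 0.007
grasp_force: 0.0
```

Request:
{"api": "move_arm", "payload": {"deltas": [[[0,-0.03,0],0],[[0,-0.02,0],0],[[0.003,-0.003,0],0],[[0,0,0.04],0],[[0,0,0.04],0],[[0,0,0.03],0],[[0,0,0.02],0],[[0,0,0],0]]}}

```text
clock: 2.77
tcp_pos: [0.4705, 0.0643, 0.0997]
eef_rot: [0.989, -0.147, -0.004, 0.001]
contact_force: [-1.2, 0.5, 0.5]
finger_gap: 0.005
grasp_force: 0.0
```

```bash
python3 go.py S
python3 - <<'E'
from h import *
from rig import ctrl
o=[]
for n,(x0,x1,y0,y1) in dict(top=(232,392,150,310),side=(220,380,150,310)).items():
    f=ctrl.grab_frame(n); o.append(cv2.resize(f["pixels"][y0:y1,x0:x1],(400,400),interpolation=cv2.INTER_CUBIC))
cv2.imwrite("pics/c1.png",np.hstack(o))
E
```

```text
t 2.7667 tcp [0.4705 0.0643 0.0997] F [-1.19  0.47  0.46] gap 0.005 az x -16.89
S shift in tool axes (tip to key top centre) [ 0.0054 -0.0027  0.0358]
```

View pics/c1.png

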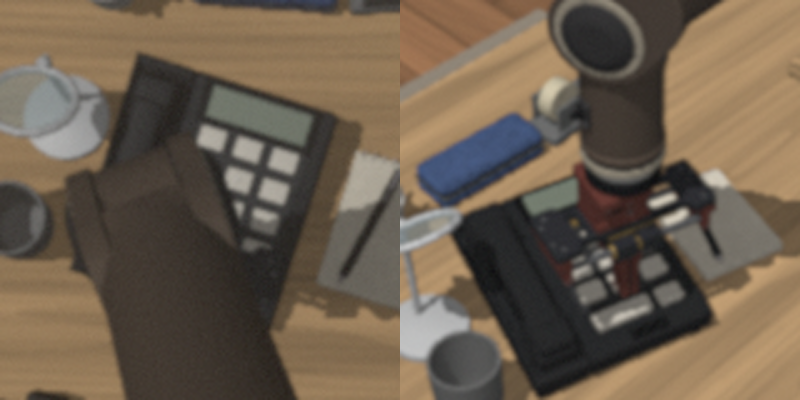

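The closed fingers stand just above the speaker bar and nothing else is near. I'll make a small correction and come down.

Request:
{"api": "move_arm", "payload": {"deltas": [[[0.003,-0.002,0],0],[[0,0,0.01],0],[[0,0,0.01],0],[[0,0,0.008],0],[[0,0,0],0],[[0,0,0],0]]}}

```text
clock: 3.37
tcp_pos: [0.4764, 0.0669, 0.0751]
eef_rot: [0.989, -0.146, -0.001, 0.0]
contact_force: [0.6, 0.6, 0.3]
finger_gap: 0.007
grasp_force: 0.0
```

```bash
python3 go.py S
```

```text
t 3.3667 tcp [0.4764 0.0669 0.0751] F [0.62 0.55 0.27] gap 0.007 az x -16.84
S shift in tool axes (tip to key top centre) [0.0002 0.0016 0.0112]
```

Request:
{"api": "move_arm", "payload": {"deltas": [[[0,0.001,0.006],0],[[0,0,0.003],0],[[0,0,0.002],0],[[0,0,0],0]]}}

```text
clock: 3.7
tcp_pos: [0.477, 0.0658, 0.0646]
eef_rot: [0.989, -0.147, 0.0, 0.0]
contact_force: [0.5, -0.2, 3.0]
finger_gap: 0.002
grasp_force: 1.8
```

Request:
{"api": "move_arm", "payload": {"deltas": [[[0,0,0.001],0],[[0,0,0],0]]}}

```text
clock: 3.87
tcp_pos: [0.4771, 0.0659, 0.0639]
eef_rot: [0.989, -0.147, 0.001, -0.0]
contact_force: [0.2, -1.3, 4.6]
finger_gap: 0.002
grasp_force: 2.2
```

Request:
{"api": "move_arm", "payload": {"deltas": [[[0,0,0.001],0],[[0,0,0],0],[[0,0,0],0]]}}

```text
clock: 4.12
tcp_pos: [0.4773, 0.0658, 0.063]
eef_rot: [0.989, -0.147, 0.001, -0.0]
contact_force: [1.0, -2.0, 6.1]
finger_gap: 0.006
grasp_force: 2.7
```

Request:
{"api": "move_arm", "payload": {"deltas": [[[0,0,-0.02],0],[[0,0,-0.025],0],[[0.02,-0.003,-0.012],0],[[0.03,-0.004,0],0],[[0.03,-0.004,0],0],[[0.03,-0.004,0],0],[[0.021,-0.004,0],0],[[0,0,0],0]]}}

```text
clock: 4.78
tcp_pos: [0.6106, 0.0455, 0.1189]
eef_rot: [0.989, -0.147, 0.001, -0.0]
contact_force: [-0.2, -0.4, 0.1]
finger_gap: 0.005
grasp_force: 0.0
```

Request:
{"api": "move_arm", "payload": {"deltas": [[[0,0,0.01],0],[[0,0,0.01],0],[[0,0,0],0],[[0,0,0],0]]}}

```text
clock: 5.12
tcp_pos: [0.6056, 0.0465, 0.0984]
eef_rot: [0.989, -0.146, -0.001, 0.0]
contact_force: [-0.2, -1.2, -0.5]
finger_gap: 0.007
grasp_force: 0.0
```

```bash
python3 go.py 1
```

```text
t 5.1167 tcp [0.6056 0.0465 0.0984] F [-0.17 -1.15 -0.46] gap 0.007 az x -16.81
1 shift in tool axes (tip to key top centre) [0.0024 0.0001 0.011 ]
```

Request:
{"api": "move_arm", "payload": {"deltas": [[[0.001,0,0.006],0],[[0,0,0.003],0],[[0,0,0.002],0],[[0,0,0],0],[[0,0,0],0]]}}

```text
clock: 5.53
tcp_pos: [0.6086, 0.046, 0.089]
eef_rot: [0.989, -0.147, 0.0, -0.0]
contact_force: [-0.8, -0.5, 2.7]
finger_gap: 0.008
grasp_force: 1.3
```

Request:
{"api": "move_arm", "payload": {"deltas": [[[0,0,0.001],0],[[0,0,0],0],[[0,0,0],0]]}}

```text
clock: 5.78
tcp_pos: [0.6087, 0.0459, 0.088]
eef_rot: [0.989, -0.147, 0.0, -0.0]
contact_force: [-0.2, -0.3, 3.5]
finger_gap: 0.005
grasp_force: 1.8
```

Request:
{"api": "move_arm", "payload": {"deltas": [[[0,0,0.002],0],[[0,0,0],0],[[0,0,0],0]]}}

```text
clock: 6.03
tcp_pos: [0.609, 0.0459, 0.086]
eef_rot: [0.989, -0.147, 0.001, -0.0]
contact_force: [0.0, -0.2, 5.9]
finger_gap: 0.01
grasp_force: 2.7
```

Request:
{"api": "move_arm", "payload": {"deltas": [[[0,0,-0.015],0],[[0,0,-0.015],0],[[-0.02,0.012,0],0],[[-0.024,0.014,0],0],[[-0.02,0.0126,0],0],[[0,0,0.01],0],[[0,0,0.018],0],[[0,0,0],0]]}}

```text
clock: 6.7
tcp_pos: [0.5343, 0.0273, 0.085]
eef_rot: [0.989, -0.147, -0.002, 0.0]
contact_force: [-0.8, 0.2, 0.3]
finger_gap: 0.005
grasp_force: 0.0
```

Request:
{"api": "move_arm", "payload": {"deltas": [[[0,0,0],0],[[0,0,0],0]]}}

```text
clock: 6.87
tcp_pos: [0.5364, 0.0279, 0.0877]
eef_rot: [0.989, -0.146, -0.0, -0.0]
contact_force: [0.1, 0.2, -0.2]
finger_gap: 0.007
grasp_force: 0.0
```

```bash
python3 go.py 8
```

```text
t 6.8667 tcp [0.5364 0.0279 0.0877] F [ 0.08  0.16 -0.2 ] gap 0.007 az x -16.84
8 shift in tool axes (tip to key top centre) [0.0002 0.0003 0.0113]
```

Request:
{"api": "move_arm", "payload": {"deltas": [[[0,0,0.005],0],[[0,0,0.003],0],[[0,0,0.002],0],[[0,0,0.001],0],[[0,0,0],0],[[0,0,0],0]]}}

```text
clock: 7.37
tcp_pos: [0.5367, 0.0276, 0.0771]
eef_rot: [0.989, -0.147, 0.001, -0.0]
contact_force: [1.3, -0.5, 4.0]
finger_gap: 0.004
grasp_force: 1.7
```

Request:
{"api": "move_arm", "payload": {"deltas": [[[0,0,0.001],0],[[0,0,0],0],[[0,0,0],0]]}}

```text
clock: 7.62
tcp_pos: [0.5368, 0.0276, 0.0761]
eef_rot: [0.989, -0.147, 0.001, -0.0]
contact_force: [2.3, -1.3, 4.2]
finger_gap: 0.002
grasp_force: 2.3
```

Request:
{"api": "move_arm", "payload": {"deltas": [[[0,0,0.001],0],[[0,0,0],0],[[0,0,0],0]]}}

```text
clock: 7.87
tcp_pos: [0.5369, 0.0276, 0.0751]
eef_rot: [0.989, -0.147, 0.001, -0.0]
contact_force: [2.7, -0.7, 4.7]
finger_gap: 0.005
grasp_force: 2.7
```

Request:
{"api": "move_arm", "payload": {"deltas": [[[0,0,-0.015],0],[[0,0,-0.02],0],[[0.011,0.013,0],0],[[0.01,0.013,0],0],[[0.01,0.012,0],0],[[0,0,0.009],0],[[0,0,0.006],0],[[0,0,0],0]]}}

```text
clock: 8.53
tcp_pos: [0.5525, -0.0169, 0.0923]
eef_rot: [0.989, -0.146, -0.002, 0.0]
contact_force: [0.3, 0.5, -0.0]
finger_gap: 0.004
grasp_force: 0.0
```

Request:
{"api": "move_arm", "payload": {"deltas": [[[0,0,0],0],[[0,0,0],0]]}}

```text
clock: 8.7
tcp_pos: [0.5541, -0.0166, 0.0943]
eef_rot: [0.989, -0.146, -0.001, -0.0]
contact_force: [0.1, -0.5, 0.0]
finger_gap: 0.004
grasp_force: 0.0
```

```bash
python3 go.py 6
```

```text
t 8.7 tcp [ 0.5541 -0.0166  0.0943] F [ 0.09 -0.46  0.02] gap 0.004 az x -16.77
6 shift in tool axes (tip to key top centre) [0.0018 0.0007 0.0123]
```

Request:
{"api": "move_arm", "payload": {"deltas": [[[0.001,0,0.006],0],[[0,0,0.003],0],[[0,0,0.002],0],[[0,0,0.001],0],[[0,0,0],0],[[0,0,0],0]]}}

```text
clock: 9.2
tcp_pos: [0.5559, -0.0178, 0.0829]
eef_rot: [0.989, -0.146, 0.0, -0.0]
contact_force: [0.3, 1.0, 3.1]
finger_gap: 0.009
grasp_force: 1.5
```

Request:
{"api": "move_arm", "payload": {"deltas": [[[0,0,0.001],0],[[0,0,0],0],[[0,0,0],0]]}}

```text
clock: 9.45
tcp_pos: [0.556, -0.0179, 0.082]
eef_rot: [0.989, -0.146, 0.0, -0.0]
contact_force: [0.5, 1.1, 3.6]
finger_gap: 0.004
grasp_force: 2.0
```

Request:
{"api": "move_arm", "payload": {"deltas": [[[0,0,0.0015],0],[[0,0,0],0],[[0,0,0],0]]}}

```text
clock: 9.7
tcp_pos: [0.5563, -0.0179, 0.0805]
eef_rot: [0.989, -0.147, 0.001, -0.0]
contact_force: [1.4, 1.6, 5.1]
finger_gap: 0.003
grasp_force: 2.7
```

Request:
{"api": "move_arm", "payload": {"deltas": [[[0,0,-0.02],0],[[0,0,-0.03],0],[[0,0,-0.04],0],[[0,0,-0.04],0],[[0,0,-0.03],0],[[0,0,-0.01],0],[[0,0,0],0],[[0,0,0],0]]}}

```text
clock: 10.37
tcp_pos: [0.555, -0.0185, 0.2491]
eef_rot: [0.989, -0.147, -0.001, 0.0]
contact_force: [1.0, -0.2, -0.9]
finger_gap: 0.006
grasp_force: 0.0
```

Request:
{"api": "move_arm", "payload": {"deltas": [[[-0.02,0.02,0],0],[[-0.02,0.03,0],0],[[-0.02,0.03,0],0],[[-0.02,0.03,0],0],[[-0.01,0.03,0],0],[[0,0.02,0],0],[[0,0,0],0],[[0,0,0],0]]}}

```text
clock: 11.03
tcp_pos: [0.4216, -0.1458, 0.2482]
eef_rot: [0.989, -0.148, -0.002, -0.0]
contact_force: [-0.3, 0.5, 0.9]
finger_gap: 0.006
grasp_force: 0.0
```

Run:
```python
from h import *
from rig import ctrl
f=ctrl.grab_frame("top");a=pickle.load(open("top0.pkl","rb"))
cv2.imwrite("pics/end.png",np.hstack([cv2.resize(i["pixels"][90:300,180:430],(400,336),interpolation=cv2.INTER_CUBIC) for i in (a,f)]))
s=ctrl.state();print(s["clock"],s["tcp_pos"],s["contact_force"])
```

```text
11.0833 [ 0.4223512  -0.14475057  0.2484845 ] [-0.78700294 -0.16442995  1.06448395]
```

View pics/end.png

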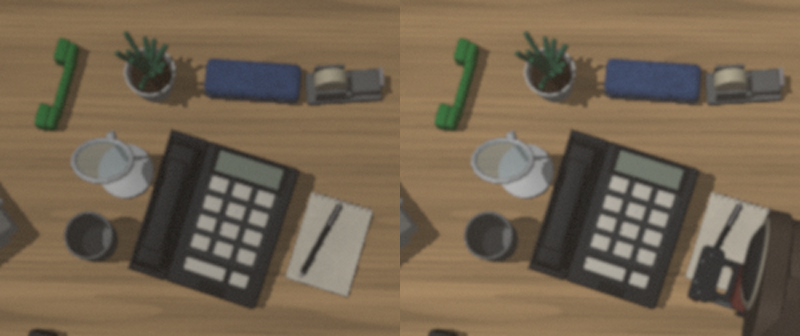

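The before and after views match: the phone, handset, cup and magnifier are unmoved, and the arm is clear above the notepad. I'm handing in.

```bash
python3 -c "
from rig import ctrl
print(ctrl.finish_job())"
```

```text
the job is handed in; nothing more can be done
None
```

I pressed the speaker key, then 1, 8 and 6 in order, each with about 5–6 N and let back up before the next; the phone and the things near it look unmoved, the arm finished clear, and the job is handed in (no verdict was returned).

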